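Check the gear-case cover in the bench caliper and hold it over its screw holes

TASK

Check the cover's width in the bench caliper: slide the carriage until the sprung jaw presses the cover against the fixed jaw and is clearly pushed back on its spring. Then lift the cover out by its rib and hold it level about 15 mm above the open gear case, not touching it, with its three holes lined up so that each threaded hole shows whole through the cover's hole, ready for the screws. Finish while still holding it there; leave the other things on the bench alone.

Things in the scene. Friction and masses are not known exactly. Their poses are not given: they have to be found in the camera images.
- cover: Loose aluminium plate 120 (x) x 70 (y) x 8 mm, 0.2-0.33 kg, 14 mm through holes: two at the -x end, one at the +x end. Mid-plate grip rib, 44 (x) x 14 (y) mm, from 8 to 42 mm above the underside. Origin: centre of the underside, z up. Starts on the caliper's 20 mm high rest between the jaws, axes within 0.06 rad of the caliper's, 3 to 15 mm short of the fixed jaw.
- hole0 (a point): centre of the cover's hole at (-46, -21) mm, at the underside of the plate
- hole1 (a point): centre of the cover's hole at (-46, +21) mm, at the underside
- hole2 (a point): centre of the cover's hole at (+46, 0) mm, at the underside
- housing: Open grey gear case bolted to the bench, 124 (x) x 74 (y) mm, rim 60 mm high, on a foot 156 x 106 x 8 mm; gears inside. Origin: centre of its underside, z up. Three 18 mm square bosses flush with the rim carry 6 mm threaded holes in the cover's pattern: hole0 belongs over tap0, hole1 over tap1, hole2 over tap2 (x axes the same way). Case and caliper may swap sides of the bench.
- tap0 (a point): mouth of the threaded hole at (-46, -21) mm of the gear case, at the rim's height
- tap1 (a point): mouth of the threaded hole at (-46, +21) mm, at the rim's height
- tap2 (a point): mouth of the threaded hole at (+46, 0) mm, at the rim's height
- caliper: Bench caliper, fixed. Origin at bench height by the middle of its rest, z up. Rest top 20 mm high. Beam 24 mm wide, 30 high, along y at x = -85 mm, with an end block 42 mm high at y = +45 to +69. Fixed jaw on the +y side: face at y = +45 mm, top 30 mm high, x -73 to +45. A cover against it has its centre at y = +10 mm.
- carriage (a joint): carriage's position along the beam, 0 to 0.085 m, growing along the caliper's +y towards the fixed jaw. Starts at 0 to 0.03; stays where left (friction 4 N). At 0.065 the jaw meets a cover that is against the fixed jaw; beyond, the jaw stays and its spring gives: 0.075 is a good reading (4.5 N), 0.085 the stop (7 N).
- carriage_grip (a point): point to grip from above: the black upright block on the carriage, 14 (x) x 20 (y) mm and 32 mm high; this point is the middle of its top, 74 mm above the bench; the carriage's flat top around it (36 x 50 mm) is 42 mm above the bench
- jaw: The sprung jaw: a bar carried by the carriage, reaching over the rest along the caliper's x, top 30 mm above the bench. Origin: on the carriage's axis at the beam's top (30 mm high); the jaw's face is 15 mm ahead of it in +y. It yields up to 20 mm towards -y relative to the carriage, on a spring of 2 N preload and 250 N/m.
- screwdriver: bystander: screwdriver lying between the caliper and the gear case, along x; leave alone
- hammer: bystander: hammer, 240 mm long, lying along y beyond the other things; leave alone
- glue: bystander: white glue bottle, 44 mm wide, 110 mm high; leave alone
- tin: bystander: flat round polish tin, 74 mm wide, 28 mm high; leave alone
- heel: bystander: black rubber heel piece, 55 x 52 x 14 mm; leave alone
Things that resemble listed ones, but are neither listed nor needed, are in the scene too. Leave any black look-alike of the cover alone.

How it is judged:
By the outcome, as a careful person would: the job done as asked, in the order asked, and still so for the second after the job is handed in, while the arm keeps its last pose, push and grip.
It also fails if it takes over 58 s, if anything falls off the work surface, if the arm or the gripper's body presses on something with over 40 N, if the wrist force passes 120 N, or if a joint passes its speed limit or range.

ROBOT

A 7-joint arm with a two-finger parallel gripper is mounted at the origin on the work surface. World frame = base frame: x ahead of the robot, y to its left, z up, the work surface at z = 0. Lengths are in m, angles in rad, forces in N, time in s.
With the tool pointing down it reaches from about 0.4 to 0.85 m from the base axis. Payload 10.4 kg.
Tool frame: the origin (TCP) lies midway between the tips of the shut fingers; the grasp point (between the pads) lies 19 mm behind it; z points along the fingers, y is the line along which they close (so a half turn about z gives the same grasp; the last joint's range is limited). The gripper opens to 85 mm and grips with 20 to 120 N. Pads are 22 mm wide; open, the fingers measure 114 mm over their backs; the gripper's body (76 mm by 85 mm) begins 54 mm behind the grasp point. The pads swing forward as they close: fully open they stand 13 mm farther back than shut.
Start: joints at [1.241, 0.332, -0.065, 1.46, 0.022, 1.35, -0.088], TCP at [0.189, -0.596, 0.231] pointing down, gripper open.
Joint ranges: [-2.6, 2.6], [-0.5, 2.12], [-1.47, 1.34], [0.16, 2.42], [-1.27, 4.41], [0.06, 2.06], [-2.6, 2.6]. Speed limits (rad/s): [2.22, 2.22, 2.79, 2.79, 3.14, 3.14, 3.14].

INTERFACE

Orientations are given as [roll, pitch, yaw] about the fixed x, y, z axes, in that order (R = Rz(yaw) Ry(pitch) Rx(roll)).
In Python, from bench import r, viewer gives the robot as it stands.
- The arm moves only by the shell command python3 -m crank 'ROWS' [OPENING] [FORCE]. ROWS is JSON, a list of rows, each an object with "xyz": the shift along the tool's x, y, z as a fraction of full scale, a list of three; "angular": the turn, a rotation vector about the tool's x, y, z as a fraction of full scale, a list of three. In form: [{"xyz": [dx, dy, dz], "angular": [rx, ry, rz]}, ...]. A call has 1 to 20 rows; each row shifts and turns the commanded pose from where the row before left it, along the tool's axes as they then stand; what a row does not reach is not made up. Full scale, the value 1, is 0.75 m for a shift and 5 degrees for a turn. A row lasts 1/10 s, in which the tool goes at most 50 mm and 8.59 degrees, less where a joint would pass 70% of its speed; a pose out of reach is approached as far as the arm can. A call with a number of a shift or a turn outside -1 to 1 is refused whole. A call with a gripper value outside its range is refused whole. OPENING is the opening, from 0 (shut) to 1 (fully open), set as the call begins (- or left out, the last holds). The fingers move at their own pace and stop on an object; FORCE is the grip in N (left out, the last holds). Time passes only in rows, so rows that do not move let the fingers close. It gives the time, the measured TCP pose, the force, the opening and the grip force at its end, in the units of the state.
- r.state(): the state, without advancing time (a new reading comes with each control period).
- viewer.get_image(name): name is "scene" or "top"; returns a dict with "img" (480x640x3 uint8, red, green, blue), "fx", "fy", "cx", "cy" (pixels), "k1" (the pictures are not rectified: a ray, as slopes to the right and down, at radius r is drawn at 1 + k1 r^2 times it, then the intrinsics apply), "origin" and "rotation" of the camera in the world. Camera axes: x right, y down, z forward; pixel columns grow to the right and rows downward; lengths in m; the calibration is good to about 2 mm. A picture is of the moment at which its call begins. There is no depth.
- r.finish_job(): hands the job in; it is judged then, once.
The state is a dict: "clock": time; "q": joint angles; "dq": joint speeds; "joint_efforts": joint torques, N m; "ee_pos": TCP position; "tcp_rot": TCP orientation; "ft_force": force on the tool from outside, world axes, zero at the start; "ft_torque": the same for the moment, N m; "finger_gap": opening from 0.0 (shut) to 1.0 (fully open); "gripper_force": force on a finger pad.
Only numpy, scipy, OpenCV 4.12 (cv2) and the standard library are available. Lean on these libraries where they do the work, as an engineer would, in place of code of your own. Each camera call takes 0.05 s, during which the arm holds its last target. There are 200 camera calls.

## Working session

There is one attempt and no reset: what is moved stays moved. The work goes in short steps, Python scripts to look and compute and a shell command to move; the robot and the scene stay as the last step left them, time stands still between calls to the robot, and variables do not carry over. Pictures are saved under pics/ and viewed, at most 10 in all, crops included, and the job is handed in when it is done.

```bash
mkdir -p pics; ls
python3 - <<'E'
from bench import r, viewer
import cv2,numpy as np
s=r.state();print({k:np.round(s[k],3).tolist() for k in s})
for n in("scene","top"):
    d=viewer.get_image(n);cv2.imwrite(f"pics/{n}0.png",d["img"][:,:,::-1]);print(n,{k:np.round(d[k],4).tolist() for k in d if k!="img"})
E
```

```text
pics
{'clock': 0.0, 'q': [1.241, 0.333, -0.065, 1.461, 0.022, 1.35, -0.088], 'dq': [-0.0, -0.001, -0.0, -0.001, 0.001, -0.002, -0.001], 'joint_efforts': [-0.001, -62.545, 0.048, -39.16, 0.016, 0.01, -0.0], 'ee_pos': [0.189, -0.595, 0.231], 'tcp_rot': [-3.14, 0.0, 0.307], 'ft_force': [1.56, -0.27, -0.669], 'ft_torque': [-0.018, -0.045, 0.022], 'gripper_force': 0.0, 'finger_gap': 1.002}
scene {'fx': 451.2516, 'fy': 451.2516, 'cx': 314.5732, 'cy': 235.8354, 'k1': -0.0748, 'origin': [1.2179, -0.5306, 0.7705], 'rotation': [-2.2556, 0.0057, 0.8738]}
top {'fx': 485.9979, 'fy': 485.9979, 'cx': 312.8327, 'cy': 240.3141, 'k1': -0.1043, 'origin': [0.4945, 0.0066, 1.1113], 'rotation': [-3.0699, -0.0069, -1.5499]}
```

View pics/top0.png

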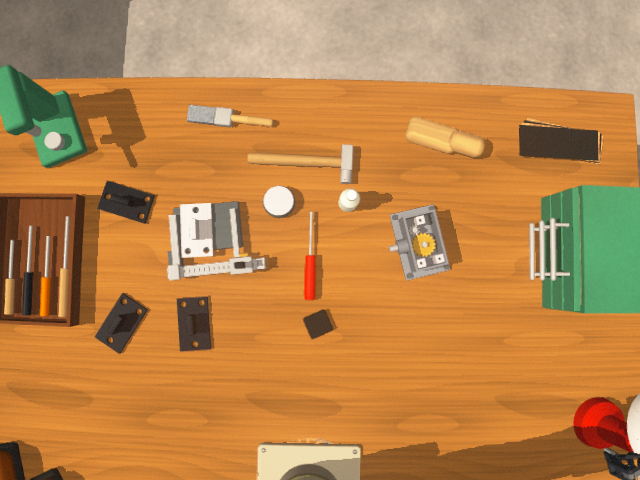

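View pics/scene0.png

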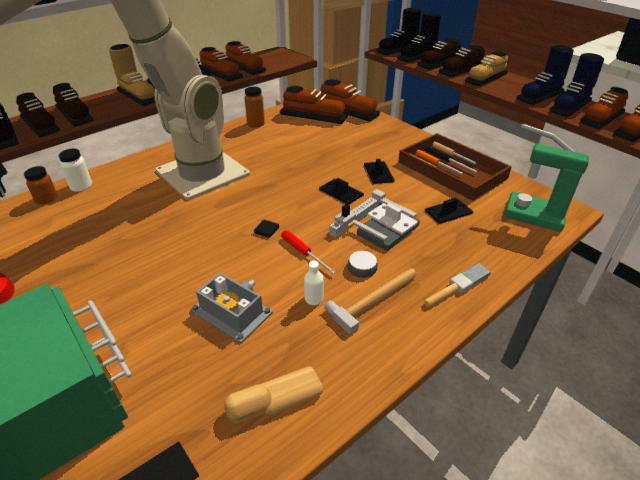

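The top view shows the caliper at (205,235), with the aluminium cover at (197,230) on it, and the gear case at (420,242). Three black look-alikes of the cover lie at (127,200), (122,322) and (194,323). Only the plate on the caliper is aluminium and sits between the jaws, so that is the one. I'll confirm it in an enlarged crop.

Run:
```python
import cv2,numpy as np
i=cv2.imread("pics/top0.png")
a=cv2.resize(i[190:290,160:275],None,fx=5,fy=5,interpolation=cv2.INTER_CUBIC)
b=cv2.resize(i[200:285,385:455],None,fx=5,fy=5,interpolation=cv2.INTER_CUBIC)
cv2.imwrite("pics/c1.png",a);cv2.imwrite("pics/c2.png",b)
```

```text
(no output)
```

View pics/c1.png

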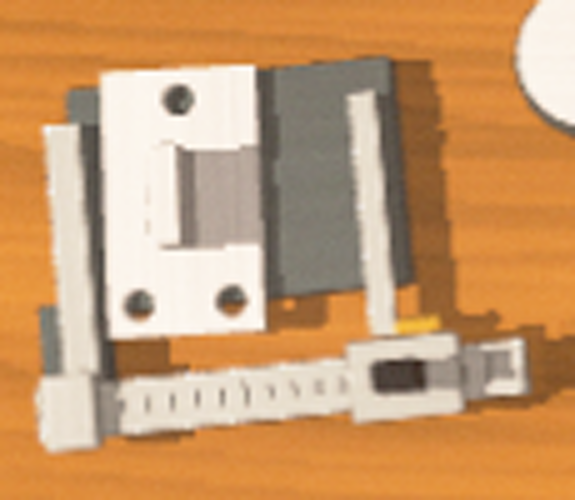

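View pics/c2.png

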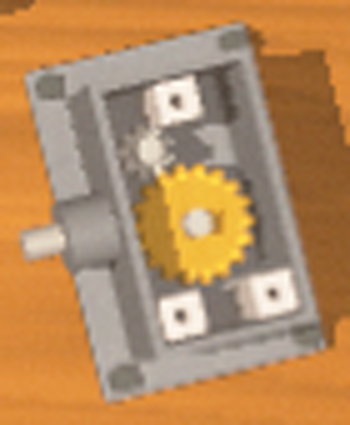

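The crop confirms the aluminium cover: its single hole (+x end) is at top-view pixel (195.6,209.8), its paired holes at (187.6,250.6) and (206.4,249.8), and its rib mid-plate. The carriage's black block is at about (239.6,265.2). In the case, tap2 is at (420.6,220.4), tap1 at (421.2,263.2) and tap0 at (439.6,258.4).

```bash
cat > h.py <<'E'
import cv2,numpy as np
from scipy.spatial.transform import Rotation as R
def ray(d,uv):
    K=np.array([[d["fx"],0,d["cx"]],[0,d["fy"],d["cy"]],[0,0,1.]])
    n=cv2.undistortPoints(np.array([[uv]],float),K,np.array([d["k1"],0,0,0.]))[0,0]
    return R.from_euler("xyz",d["rotation"]).as_matrix()@[n[0],n[1],1]
def onz(d,uv,z):
    v=ray(d,uv);o=np.array(d["origin"]);return o+v*(z-o[2])/v[2]
def proj(d,p):
    c=R.from_euler("xyz",d["rotation"]).inv().apply(np.array(p)-d["origin"]);K=np.array([[d["fx"],0,d["cx"]],[0,d["fy"],d["cy"]],[0,0,1.]])
    return cv2.projectPoints(c[None],np.zeros(3),np.zeros(3),K,np.array([d["k1"],0,0,0.]))[0][0,0]
def blob(d,uv,w=5,lo=None):
    "centroid of dark spot near uv"
    g=cv2.cvtColor(d["img"],cv2.COLOR_RGB2GRAY).astype(float);u,v=map(round,uv)
    p=g[v-w:v+w+1,u-w:u+w+1];t=lo or np.percentile(p,75);m=np.clip(t*0.85-p,0,None)
    yy,xx=np.mgrid[v-w:v+w+1,u-w:u+w+1];return np.array([(m*xx).sum(),(m*yy).sum()])/m.sum()
def fit(loc,w):
    "2D rigid: world=Rloc+t"
    loc,w=np.array(loc),np.array(w);a=loc-loc.mean(0);b=w-w.mean(0)
    th=np.arctan2((a[:,0]*b[:,1]-a[:,1]*b[:,0]).sum(),(a*b).sum());c,s=np.cos(th),np.sin(th);M=np.array([[c,-s],[s,c]])
    t=w.mean(0)-M@loc.mean(0);return th,t,np.abs(loc@M.T+t-w).max()
H=[(-.046,-.021),(-.046,.021),(.046,0)]
E
python3 - <<'E'
from h import *;from bench import r,viewer
d=viewer.get_image("top")
hp=[blob(d,p,4) for p in [(206,250),(187,250),(195,210)]]
hw=[onz(d,p,.028)[:2] for p in hp];print("cover",hp,fit(H,hw))
tp=[blob(d,p,2) for p in [(439.4,258),(421,263),(420.4,220)]]
tw=[onz(d,p,.060)[:2] for p in tp];print("case",tp,fit(H,tw))
g=d["img"].max(2);m=(g<75).astype(np.uint8);m[:258]=0;m[273:]=0;m[:,:230]=0;m[:,256:]=0
p=np.argwhere(m).mean(0)[::-1];print(p,m.sum(),p and 0 if 0 else onz(d,p,.074))
for y in range(258,273):print(" ".join("%3d"%v for v in g[y,230:258]))
e=viewer.get_image("scene")
P=onz(d,p,.074);print("scene pred block",proj(e,P),[proj(e,[*w,.06]) for w in tw],[proj(e,[*w,.028]) for w in hw])
cv2.imwrite("pics/s1.png",cv2.resize(e["img"][170:350,180:430,::-1],None,fx=3.2,fy=3.2,interpolation=cv2.INTER_CUBIC))
E
```

```text
cover [array([205.72553634, 249.60206391]), array([187.27515022, 250.64276022]), array([195.14133872, 209.53999327])] (np.float64(0.07344370023134428), array([0.59063976, 0.26440917]), np.float64(0.0001651695696734956))
case [array([439.10077519, 258.26356589]), array([420.57820552, 262.6600485 ]), array([419.61501177, 219.80889074])] (np.float64(0.25365021881123095), array([ 0.57595888, -0.24343263]), np.float64(0.0003196435559155164))
[241.54545455 264.09090909] 11 [0.51498951 0.15218777 0.074     ]
194 200 206 208 213 219 224 224 226 229 230 229 229 228 228 229 227 228 229 229 219 167 140 151 151 141 154 162
229 232 231 231 227 228 230 228 229 231 230 230 232 230 230 231 231 231 230 230 225 174 141 160 168 163 207 225
229 230 230 231 229 231 231 230 232 232 229 225 224 226 229 231 231 229 230 226 215 173 141 159 157 156 158 152
232 231 231 232 228 220 219 217 215 216 194 165 168 189 210 215 217 217 217 188 158 139 141 155 158 157 159 132
231 230 229 224 188 125 116  84  74  78  77  75  73  70  87 134 158 158 159 160 159 145 140 154 160 162 161 138
228 228 228 204 123  79  80  77  
[... 655 characters left out ...]
228 228 218 214 227 224 226 227 226 225 224 226 225 225 224 226 228 218 171 150 158 147 140 137
225 229 227 228 228 228 227 228 228 228 228 230 228 227 228 228 227 228 229 229 229 224 177 132 139 143 143 146
218 230 228 229 229 229 228 228 229 230 230 229 230 230 230 230 228 230 229 227 225 224 181 139 150 145 160 168
202 229 229 231 230 230 228 228 229 228 230 227 227 227 227 221 219 219 220 220 215 194 172 169 172 169 200 222
scene pred block [343.32699943 206.08495717] [array([206.0223784 , 289.51894489]), array([219.72137639, 278.49960786]), array([243.55947562, 301.7830597 ])] [array([373.7453821 , 212.70770655]), array([383.22749463, 206.5372428 ]), array([404.87513607, 223.89626505])]
```

View pics/s1.png

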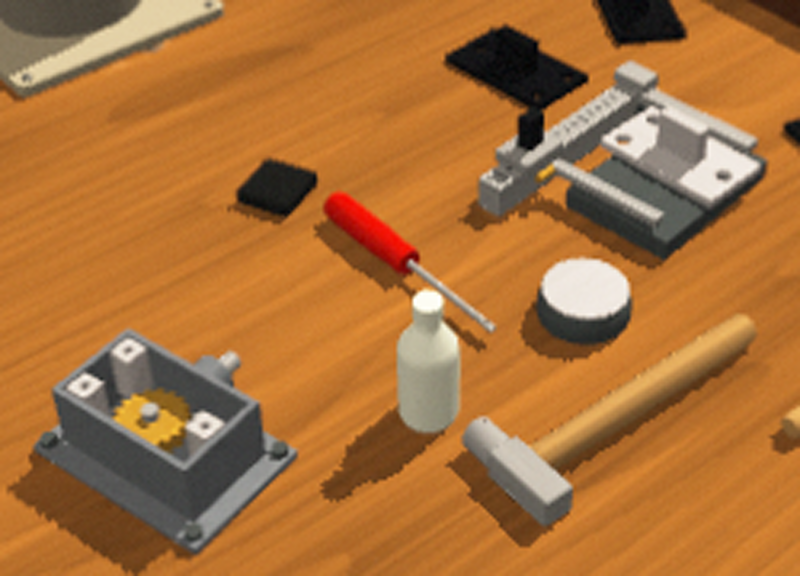

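The scene view agrees with the top-view rays: the taps at about (219.7,280) and (244,303.4), hole0 at (373.7,213.4), and the black block upright at (345,210), all within about 1.5 px of prediction. Next I need the caliper's yaw and the carriage position from the jaw edges.

```bash
cat > jaw.py <<'E'
from h import *
def edge(d,rows,u0,u1,sgn):
    g=cv2.GaussianBlur(d["img"],(3,3),0).max(2).astype(float);b=d["img"][:,:,2].astype(float);out=[]
    for v in rows:
        k=np.diff(b[v,u0:u1])*sgn;i=int(k.argmax());w=np.clip(k[max(i-1,0):i+2],0,None)
        out.append((u0+.5+(w*np.arange(max(i-1,0),max(i-1,0)+len(w))).sum()/w.sum(),v))
    return np.array(out)
def line(d,e,z):
    p=np.array([onz(d,q,z)[:2] for q in e]);vx,vy,x,y=cv2.fitLine(p.astype(np.float32),cv2.DIST_HUBER,0,.001,.001).ravel()
    if vx<0:vx,vy=-vx,-vy
    return np.arctan2(vy,vx),np.array([x,y])
E
python3 - <<'E'
from jaw import *;from bench import r,viewer
d=viewer.get_image("top")
F=line(d,edge(d,range(220,262),172,182,-1),.03);S=line(d,edge(d,range(212,252),224,239,1),.03);Fo=line(d,edge(d,range(220,262),164,176,1),.03)
print(F,S,Fo)
th=np.mean([F[0],S[0],Fo[0]]);n=np.array([-np.sin(th),np.cos(th)])
print("gap",(F[1]-S[1])@n,"jaw thick",(Fo[1]-F[1])@n,"th",th)
c=.135-(F[1]-S[1])@n;print("carriage",c)
G=onz(d,(238.8,264.6),.074);print("block",G)
x=np.array([np.cos(th),np.sin(th)])
C=np.array([.59064,.26441]);print("cover y rel fixed face",(C-F[1])@n+.045, "block rel cover x",(G[:2]-C)@x,"block y cal",(G[:2]-F[1])@n+.045)
s=r.state();p=np.array(s["ee_pos"]);print(p,s["tcp_rot"])
E
```

```text
(np.float32(0.12925705), array([0.5495125 , 0.30290288], dtype=float32)) (np.float32(0.121573664), array([0.5879878, 0.1837427], dtype=float32)) (np.float32(0.12911478), array([0.56303465, 0.32078323], dtype=float32))
gap 0.12306562 jaw thick 0.016029157 th 0.1266485
carriage 0.011934385
block [0.51377028 0.15803841 0.074     ]
cover y rel fixed face 0.0016205976112501352 block rel cover x -0.08968987187039494 block y cal -0.09418961133581359
[ 0.18872271 -0.59564857  0.23095734] [-3.14095019e+00  5.27820518e-06  3.06824503e-01]
```

```bash
python3 -m crank '[{"xyz":[0.0552,-0.0087,0],"angular":[0,0,0]},{"xyz":[0.0552,-0.0087,0],"angular":[0,0,0]},{"xyz":[0.0552,-0.0087,0],"angular":[0,0,0]},{"xyz":[0.0552,-0.0087,0],"angular":[0,0,0]},{"xyz":[0.0552,-0.0087,0],"angular":[0,0,0]},{"xyz":[0.0552,-0.0087,0],"angular":[0,0,0]},{"xyz":[0.0552,-0.0087,0],"angular":[0,0,0]},{"xyz":[0.0552,-0.0087,0],"angular":[0,0,0]}]' 0.6 60 && python3 -m crank '[{"xyz":[0.021,-0.0579,0],"angular":[0,0,0]},{"xyz":[0.021,-0.0579,0],"angular":[0,0,0]},{"xyz":[0.021,-0.0579,0],"angular":[0,0,0]},{"xyz":[0.021,-0.0579,0],"angular":[0,0,0]},{"xyz":[0.021,-0.0579,0],"angular":[0,0,0]},{"xyz":[0.021,-0.0579,0],"angular":[0,0,0]},{"xyz":[0.021,-0.0579,0],"angular":[0,0,0]},{"xyz":[0.021,-0.0579,0],"angular":[0,0,0]},{"xyz":[0.021,-0.0579,0],"angular":[0,0,0]},{"xyz":[0.021,-0.0579,0],"angular":[0,0,0]},{"xyz":[0.021,-0.0579,0],"angular":[0,0,0]},{"xyz":[0.021,-0.0579,0],"angular":[0,0,0]},{"xyz":[0.021,-0.0579,0],"angular":[0,0,0]},{"xyz":[0,0,0.03],"angular":[0,0,1]},{"xyz":[0,0,0.03],"angular":[0,0,1]},{"xyz":[0,0,0],"angular":[0,0,0.06]},{"xyz":[0,0,0],"angular":[0,0,0]}]'
cat > go.py <<'E'
# offset (tool axes, full-scale units) from the present pose to target x y z yaw
import sys;from h import *;from bench import r
x,y,z,w=map(float,sys.argv[1:5]);s=r.state();M=R.from_euler("xyz",s["tcp_rot"])
print(np.round(s["ee_pos"],4),np.round(s["tcp_rot"],4),"F",np.round(s["ft_force"],1),"gap",round(s["finger_gap"],3),"grip",round(s["gripper_force"],1),"t",s["clock"])
print("d",np.round(M.inv().apply(np.array([x,y,z])-s["ee_pos"])/.75,4),"rot",np.round(np.degrees((M.inv()*R.from_euler("xyz",[np.pi,0,w])).as_rotvec())/5,3))
E
python3 go.py 0.5138 0.158 0.052 0.127
```

```text
clock: 1.05
ee_pos: [0.49, -0.4452, 0.2313]
tcp_rot: [3.141, 0.0, 0.307]
ft_force: [0.5, -0.1, -0.1]
finger_gap: 0.602
gripper_force: 0.0
clock: 2.75
ee_pos: [0.5134, 0.1538, 0.1867]
tcp_rot: [3.141, 0.0, 0.129]
ft_force: [-0.0, -0.9, 0.6]
finger_gap: 0.605
gripper_force: 0.0
[0.5134 0.1538 0.1867] [3.1415e+00 4.0000e-04 1.2900e-01] F [-0.  -0.9  0.6] gap 0.605 grip 0.0 t 2.75
d [ 0.0013 -0.0055  0.1796] rot [0.001 0.004 0.023]
```

```bash
python3 -m crank '[{"xyz":[0.0013,-0.0055,0.04],"angular":[0,0,0.02]},{"xyz":[0,0,0.05],"angular":[0,0,0]},{"xyz":[0,0,0.04],"angular":[0,0,0]},{"xyz":[0,0,0.03],"angular":[0,0,0]},{"xyz":[0,0,0.02],"angular":[0,0,0]},{"xyz":[0,0,0.006],"angular":[0,0,0]},{"xyz":[0,0,0],"angular":[0,0,0]}]' && python3 -m crank '[{"xyz":[0,0,0],"angular":[0,0,0]},{"xyz":[0,0,0],"angular":[0,0,0]},{"xyz":[0,0,0],"angular":[0,0,0]},{"xyz":[0,0,0],"angular":[0,0,0]},{"xyz":[0,0,0],"angular":[0,0,0]},{"xyz":[0,0,0],"angular":[0,0,0]},{"xyz":[0,0,0],"angular":[0,0,0]}]' 0 50
```

```text
clock: 3.45
ee_pos: [0.5144, 0.1582, 0.0474]
tcp_rot: [-3.142, -0.001, 0.126]
ft_force: [-0.0, 0.2, 0.3]
finger_gap: 0.598
gripper_force: 0.0
clock: 4.15
ee_pos: [0.5147, 0.1584, 0.0481]
tcp_rot: [3.142, -0.002, 0.125]
ft_force: [-1.4, -0.2, 6.3]
finger_gap: 0.225
gripper_force: 49.6
```

```bash
python3 -m crank '[{"xyz":[0,-0.008,0],"angular":[0,0,0]},{"xyz":[0,-0.008,0],"angular":[0,0,0]},{"xyz":[0,-0.008,0],"angular":[0,0,0]},{"xyz":[0,-0.008,0],"angular":[0,0,0]},{"xyz":[0,-0.008,0],"angular":[0,0,0]},{"xyz":[0,-0.004,0],"angular":[0,0,0]},{"xyz":[0,-0.004,0],"angular":[0,0,0]},{"xyz":[0,-0.004,0],"angular":[0,0,0]},{"xyz":[0,-0.004,0],"angular":[0,0,0]},{"xyz":[0,-0.004,0],"angular":[0,0,0]},{"xyz":[0,-0.004,0],"angular":[0,0,0]},{"xyz":[0,-0.004,0],"angular":[0,0,0]},{"xyz":[0,0,0],"angular":[0,0,0]},{"xyz":[0,0,0],"angular":[0,0,0]}]' && python3 -m crank '[{"xyz":[0,-0.004,0],"angular":[0,0,0]},{"xyz":[0,-0.004,0],"angular":[0,0,0]},{"xyz":[0,-0.004,0],"angular":[0,0,0]},{"xyz":[0,-0.004,0],"angular":[0,0,0]},{"xyz":[0,-0.004,0],"angular":[0,0,0]},{"xyz":[0,0,0],"angular":[0,0,0]},{"xyz":[0,0,0],"angular":[0,0,0]},{"xyz":[0,0,0],"angular":[0,0,0]}]'
python3 - <<'E'
from h import *;from bench import viewer
for n,(a,b,c,e) in {"top":(190,290,160,275),"scene":(160,260,320,450)}.items():
    d=viewer.get_image(n);cv2.imwrite(f"pics/{n}2.png",cv2.resize(d["img"][a:b,c:e,::-1],None,fx=3.4,fy=3.4,interpolation=cv2.INTER_CUBIC))
a=cv2.imread("pics/top2.png");b=cv2.imread("pics/scene2.png");cv2.imwrite("pics/s2.png",cv2.resize(np.hstack([a,b]),None,fx=.95,fy=.95))
E
```

```text
clock: 5.55
ee_pos: [0.5084, 0.2083, 0.0481]
tcp_rot: [3.141, -0.002, 0.125]
ft_force: [-2.1, -1.8, 6.4]
finger_gap: 0.225
gripper_force: 49.8
clock: 6.35
ee_pos: [0.5067, 0.2222, 0.0481]
tcp_rot: [3.139, -0.001, 0.124]
ft_force: [-2.3, -6.6, 9.7]
finger_gap: 0.224
gripper_force: 50.1
```

View pics/s2.png

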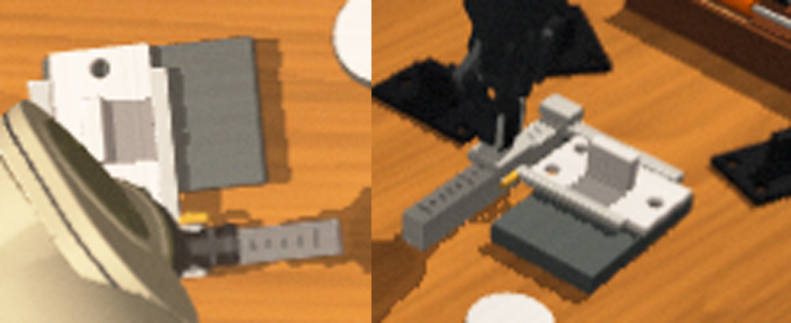

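The top view shows the cover seated against the fixed jaw, with the sprung jaw's bar against its near edge. The scene view shows the jaw behind its yellow mark. The force has risen by about 4.8 N. I'll push a few mm further for margin, then release.

```bash
python3 -m crank '[{"xyz":[0,-0.003,0],"angular":[0,0,0]},{"xyz":[0,-0.002,0],"angular":[0,0,0]},{"xyz":[0,0,0],"angular":[0,0,0]},{"xyz":[0,0,0],"angular":[0,0,0]},{"xyz":[0,0,0],"angular":[0,0,0]},{"xyz":[0,0,0],"angular":[0,0,0]},{"xyz":[0,0,0],"angular":[0,0,0]},{"xyz":[0,0,0],"angular":[0,0,0]}]' && python3 -m crank '[{"xyz":[0,0,0],"angular":[0,0,0]},{"xyz":[0,0,0],"angular":[0,0,0]},{"xyz":[0,0,0],"angular":[0,0,0]},{"xyz":[0,0,0],"angular":[0,0,0]},{"xyz":[0,0,-0.01],"angular":[0,0,0]},{"xyz":[0,0,-0.03],"angular":[0,0,0]},{"xyz":[0,0,-0.05],"angular":[0,0,0]},{"xyz":[0,0,-0.06],"angular":[0,0,0]},{"xyz":[-0.05,0.03,-0.03],"angular":[0,0,0]},{"xyz":[-0.05,0.05,0],"angular":[0,0,0]},{"xyz":[-0.05,0.05,0],"angular":[0,0,0]},{"xyz":[0,0.06,0],"angular":[0,0,0]},{"xyz":[0,0.06,0],"angular":[0,0,0]},{"xyz":[0,0,0],"angular":[0,0,0]}]' 0.5
python3 - <<'E'
from jaw import *;from bench import r,viewer
d=viewer.get_image("top");cv2.imwrite("pics/top3.png",cv2.resize(d["img"][190:290,155:275,::-1],None,fx=5,fy=5,interpolation=cv2.INTER_CUBIC))
e=edge
hp=[blob(d,p,4) for p in [(203,248),(184,250.5),(190,210)]]
print(hp,fit(H,[onz(d,p,.028)[:2] for p in hp]))
E
```

```text
clock: 7.25
ee_pos: [0.5063, 0.2253, 0.0481]
tcp_rot: [3.139, -0.001, 0.123]
ft_force: [-2.3, -7.9, 10.1]
finger_gap: 0.221
gripper_force: 50.2
clock: 8.65
ee_pos: [0.4209, 0.0266, 0.1824]
tcp_rot: [3.14, -0.001, 0.118]
ft_force: [1.1, -0.1, 0.8]
finger_gap: 0.497
gripper_force: 0.0
[array([203.0580533 , 250.10934724]), array([184.70349581, 252.06649057]), array([190.48074567, 210.77612463])] (np.float64(0.12460885639796676), array([0.58802751, 0.27259762]), np.float64(0.0003086236672974474))
```

View pics/top3.png

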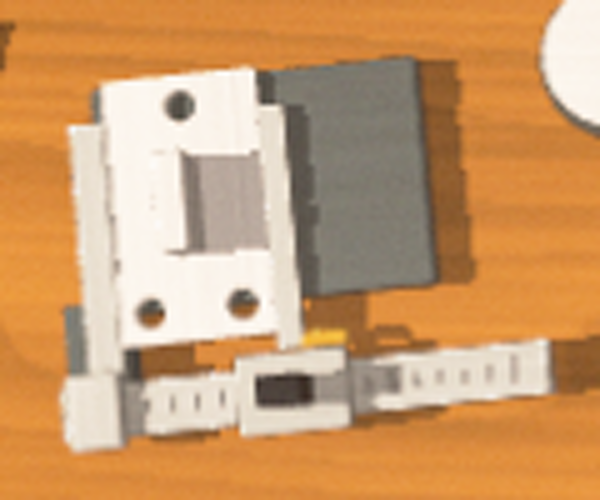

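The cover (holes at (203.1,250.1), (184.7,252.1) and (190.5,210.8)) is seated square, with its yaw of 0.125 matching the caliper's. The sprung jaw is clearly set back relative to the carriage. Now the rib.

```bash
python3 go.py 0.588 0.2726 0.1824 0.125
```

```text
[0.4208 0.0297 0.1824] [ 3.1411e+00 -8.0000e-04  1.2050e-01] F [-0.7  1.   0.2] gap 0.497 grip 0.0 t 8.7
d [ 0.2602 -0.2947 -0.    ] rot [ 0.006 -0.009 -0.051]
```

```bash
python3 -m crank '[{"xyz":[0.0372,-0.0421,0],"angular":[0,0,-0.05]},{"xyz":[0.0372,-0.0421,0],"angular":[0,0,0]},{"xyz":[0.0372,-0.0421,0],"angular":[0,0,0]},{"xyz":[0.0372,-0.0421,0],"angular":[0,0,0]},{"xyz":[0.0372,-0.0421,0],"angular":[0,0,0]},{"xyz":[0.0372,-0.0421,0],"angular":[0,0,0]},{"xyz":[0.037,-0.0421,0],"angular":[0,0,0]},{"xyz":[0,0,0.05],"angular":[0,0,0]},{"xyz":[0,0,0.03],"angular":[0,0,0]},{"xyz":[0,0,0],"angular":[0,0,0]},{"xyz":[0,0,0],"angular":[0,0,0]}]'; python3 go.py 0.588 0.2726 0.0345 0.125
```

```text
clock: 9.8
ee_pos: [0.5855, 0.2773, 0.1226]
tcp_rot: [-3.141, 0.0, 0.131]
ft_force: [0.2, -0.2, 0.8]
finger_gap: 0.5
gripper_force: 0.0
[0.5855 0.2773 0.1226] [-3.1409e+00  1.0000e-04  1.3050e-01] F [ 0.2 -0.2  0.8] gap 0.5 grip 0.0 t 9.8
d [0.0025 0.0067 0.1175] rot [-0.008  0.001  0.063]
```

```bash
python3 -m crank '[{"xyz":[0.0025,0.0067,0.02],"angular":[0,0,0.06]},{"xyz":[0,0,0.03],"angular":[0,0,0]},{"xyz":[0,0,0.03],"angular":[0,0,0]},{"xyz":[0,0,0.02],"angular":[0,0,0]},{"xyz":[0,0,0.01],"angular":[0,0,0]},{"xyz":[0,0,0.005],"angular":[0,0,0]},{"xyz":[0,0,0.0025],"angular":[0,0,0]},{"xyz":[0,0,0],"angular":[0,0,0]}]'; python3 go.py 0.588 0.2726 0.0345 0.125;  python3 -m crank '[{"xyz":[0,0,0],"angular":[0,0,0]},{"xyz":[0,0,0],"angular":[0,0,0]},{"xyz":[0,0,0],"angular":[0,0,0]},{"xyz":[0,0,0],"angular":[0,0,0]},{"xyz":[0,0,0],"angular":[0,0,0]},{"xyz":[0,0,0],"angular":[0,0,0]},{"xyz":[0,0,0],"angular":[0,0,0]},{"xyz":[0,0,0],"angular":[0,0,0]}]' 0 60;python3 go.py 0.588 0.2726 0.0345 0.125
```

```text
clock: 10.6
ee_pos: [0.5887, 0.2719, 0.0343]
tcp_rot: [-3.141, -0.001, 0.124]
ft_force: [-0.4, -0.3, -0.6]
finger_gap: 0.497
gripper_force: 0.0
[0.5887 0.2719 0.0343] [-3.1414e+00 -1.0000e-03  1.2440e-01] F [-0.4 -0.3 -0.6] gap 0.497 grip 0.0 t 10.6
d [-0.0008 -0.0011 -0.0002] rot [-0.003 -0.012 -0.007]
clock: 11.4
ee_pos: [0.5887, 0.2718, 0.0344]
tcp_rot: [-3.141, -0.001, 0.124]
ft_force: [-0.3, -0.0, 5.7]
finger_gap: 0.156
gripper_force: 59.6
[0.5887 0.2718 0.0344] [-3.1414e+00 -1.0000e-03  1.2440e-01] F [-0.3 -0.   5.7] gap 0.156 grip 59.6 t 11.4
d [-0.0007 -0.0011 -0.0002] rot [-0.002 -0.011 -0.007]
```

```bash
python3 -m crank '[{"xyz":[0,0,-0.004],"angular":[0,0,0]},{"xyz":[0,0,-0.008],"angular":[0,0,0]},{"xyz":[0,0,-0.01],"angular":[0,0,0]},{"xyz":[0,0,-0.02],"angular":[0,0,0]},{"xyz":[0,0,-0.03],"angular":[0,0,0]},{"xyz":[0,0,-0.04],"angular":[0,0,0]},{"xyz":[0,0,-0.04],"angular":[0,0,0]},{"xyz":[0,0,-0.04],"angular":[0,0,0]},{"xyz":[0,0,-0.03],"angular":[0,0,0]},{"xyz":[0,0,0],"angular":[0,0,0]},{"xyz":[0,0,0],"angular":[0,0,0]},{"xyz":[0,0,0],"angular":[0,0,0]},{"xyz":[0,0,0],"angular":[0,0,0]}]' - 80;python3 go.py 0.576 -0.2434 0.20 0.2537
```

```text
clock: 12.7
ee_pos: [0.5878, 0.2712, 0.1988]
tcp_rot: [3.141, 0.002, 0.124]
ft_force: [-0.5, -0.2, -2.3]
finger_gap: 0.153
gripper_force: 78.4
[0.5878 0.2712 0.1988] [3.1408e+00 2.0000e-03 1.2440e-01] F [-0.5 -0.2 -2.3] gap 0.153 grip 78.4 t 12.7
d [-0.1008  0.6788 -0.0008] rot [ 0.008  0.024 -1.481]
```

```bash
python3 -m crank '[{"xyz":[-0.003,0.02,0],"angular":[0,0,0]},{"xyz":[-0.006,0.04,0],"angular":[0,0,0]},{"xyz":[-0.006,0.04,0],"angular":[0,0,0]},{"xyz":[-0.006,0.04,0],"angular":[0,0,0]},{"xyz":[-0.006,0.04,0],"angular":[0,0,0]},{"xyz":[-0.006,0.04,0],"angular":[0,0,0]},{"xyz":[-0.006,0.04,0],"angular":[0,0,0]},{"xyz":[-0.006,0.04,0],"angular":[0,0,0]},{"xyz":[-0.006,0.04,0],"angular":[0,0,0]},{"xyz":[-0.006,0.04,0],"angular":[0,0,0]},{"xyz":[-0.006,0.04,0],"angular":[0,0,0]},{"xyz":[-0.006,0.04,0],"angular":[0,0,0]},{"xyz":[-0.006,0.04,0],"angular":[0,0,0]},{"xyz":[-0.006,0.04,0],"angular":[0,0,0]},{"xyz":[-0.006,0.04,0],"angular":[0,0,0]},{"xyz":[-0.006,0.04,0],"angular":[0,0,0]},{"xyz":[-0.006,0.04,0],"angular":[0,0,0]},{"xyz":[-0.003,0.02,0],"angular":[0,0,0]}]' && python3 -m crank '[{"xyz":[0,0,0],"angular":[0,0,-0.3]},{"xyz":[0,0,0],"angular":[0,0,-0.5]},{"xyz":[0,0,0],"angular":[0,0,-0.5]},{"xyz":[0,0,0],"angular":[0,0,-0.18]},{"xyz":[0,0,0],"angular":[0,0,0]},{"xyz":[0,0,0],"angular":[0,0,0]},{"xyz":[0,0,0],"angular":[0,0,0]}]';python3 go.py 0.576 -0.2434 0.105 0.2537
python3 - <<'E'
from h import *;from bench import viewer
d=viewer.get_image("scene");cv2.imwrite("pics/s4.png",cv2.resize(d["img"][180:360,130:330,::-1],None,fx=3,fy=3,interpolation=cv2.INTER_CUBIC))
E
```

```text
clock: 14.5
ee_pos: [0.574, -0.2482, 0.1996]
tcp_rot: [3.141, 0.001, 0.12]
ft_force: [-1.1, -0.8, -1.9]
finger_gap: 0.147
gripper_force: 78.4
clock: 15.2
ee_pos: [0.5757, -0.2436, 0.2002]
tcp_rot: [3.142, -0.0, 0.253]
ft_force: [-0.5, -1.1, -2.8]
finger_gap: 0.147
gripper_force: 78.4
[ 0.5757 -0.2436  0.2002] [ 3.1416 -0.      0.2534] F [-0.5 -1.1 -2.8] gap 0.147 grip 78.4 t 15.2
d [ 0.0004 -0.0002  0.1269] rot [ 0.    -0.    -0.003]
```

```bash
python3 -m crank '[{"xyz":[0.0004,-0.0002,0.02],"angular":[0,0,0]},{"xyz":[0,0,0.03],"angular":[0,0,0]},{"xyz":[0,0,0.03],"angular":[0,0,0]},{"xyz":[0,0,0.03],"angular":[0,0,0]},{"xyz":[0,0,0.015],"angular":[0,0,0]},{"xyz":[0,0,0.01],"angular":[0,0,0]},{"xyz":[0,0,0.008],"angular":[0,0,0]},{"xyz":[0,0,0],"angular":[0,0,0]},{"xyz":[0,0,0],"angular":[0,0,0]},{"xyz":[0,0,0],"angular":[0,0,0]}]';python3 go.py 0.576 -0.2434 0.0895 0.2537
python3 - <<'E'
from h import *;from bench import viewer
d=viewer.get_image("scene");a=cv2.resize(d["img"][240:340,175:285,::-1],None,fx=5,fy=5,interpolation=cv2.INTER_CUBIC);cv2.imwrite("pics/s5.png",a)
M=R.from_euler("z",.2537)
for h in H:
    for z in(.075,.083,.06):print(z,(proj(d,M.apply([*h,0])+[.576,-.2434,z])-[175,240])*5+2)
d=viewer.get_image("top");cv2.imwrite("pics/t5.png",cv2.resize(d["img"][190:310,360:480,::-1],None,fx=4.16,fy=4.16,interpolation=cv2.INTER_CUBIC))
b=cv2.imread("pics/t5.png");cv2.imwrite("pics/st5.png",cv2.resize(np.hstack([a,b[:500]]),(800,int(500*800/(a.shape[1]+b.shape[1])))))
E
```

```text
clock: 16.25
ee_pos: [0.5764, -0.2439, 0.0938]
tcp_rot: [3.141, -0.001, 0.254]
ft_force: [-1.2, -0.3, -2.2]
finger_gap: 0.15
gripper_force: 78.5
[ 0.5764 -0.2439  0.0938] [ 3.1407e+00 -1.1000e-03  2.5360e-01] F [-1.2 -0.3 -2.2] gap 0.15 grip 78.5 t 16.25
d [-0.0004 -0.0007  0.0058] rot [ 0.011 -0.013 -0.002]
0.075 [151.79650602 225.24947621]
0.083 [148.79853369 212.16007404]
0.06 [157.34141512 249.42161745]
0.075 [220.4387808  170.24382053]
0.083 [217.87687429 157.19817063]
0.06 [225.17915198 194.34615146]
0.075 [341.55173388 287.02774959]
0.083 [339.47599397 273.86082321]
0.06 [345.38826156 311.32779659]Traceback (most recent call last):
  File "<stdin>", line 7, in <module>
    return _nx.concatenate(arrs, 1, dtype=dtype, casting=casting)
           ~~~~~~~~~~~~~~~^^^^^^^^^^^^^^^^^^^^^^^^^^^^^^^^^^^^^^^
ValueError: all the input array dimensions except for the concatenation axis must match exactly, but along dimension 0, the array at index 0 has size 500 and the array at index 1 has size 499
```

Run:
```python
from h import *
a=cv2.imread("pics/s5.png");b=cv2.imread("pics/t5.png");o=np.zeros((500,a.shape[1]+b.shape[1],3),np.uint8);o[:,:a.shape[1]]=a;o[:499,a.shape[1]:]=b
cv2.imwrite("pics/st5.png",cv2.resize(o,None,fx=.75,fy=.75))
```

```text
(no output)
```

View pics/st5.png

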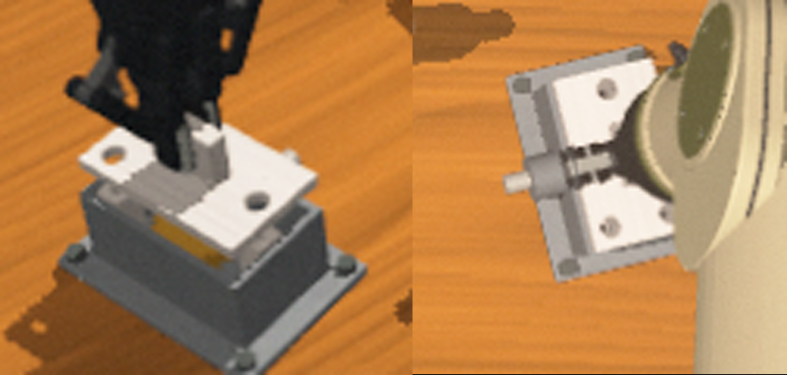

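In the top view all three holes show: hole2 at (607,89), hole1 at (610,226) and hole0 at (667,212) of the composite. In the scene view hole0 is at (115,153) and hole2 at (258,200). The cover is level and clear of the case, so I'll go down the last 4 mm and measure the holes against the taps.

```bash
python3 -m crank '[{"xyz":[-0.0004,-0.0007,0.003],"angular":[0,0,0]},{"xyz":[0,0,0.0025],"angular":[0,0,0]},{"xyz":[0,0,0],"angular":[0,0,0]},{"xyz":[0,0,0],"angular":[0,0,0]},{"xyz":[0,0,0],"angular":[0,0,0]},{"xyz":[0,0,0],"angular":[0,0,0]},{"xyz":[0,0,0],"angular":[0,0,0]},{"xyz":[0,0,0],"angular":[0,0,0]}]' >/dev/null;python3 go.py 0.576 -0.2434 0.0895 0.2537
cat > meas.py <<'E'
from h import *;from bench import viewer
M=R.from_euler("z",.2537).as_matrix()[:2,:2]
def hull(d,uv,w):
    u,v=np.round(uv).astype(int);g=cv2.cvtColor(d["img"],cv2.COLOR_RGB2GRAY)[v-w:v+w+1,u-w:u+w+1]
    g=cv2.resize(g,None,fx=8,fy=8,interpolation=cv2.INTER_CUBIC);hi=np.percentile(g,92);t=(hi+np.percentile(g,4))/2
    m=(g<hi-.4*(hi-np.percentile(g,4))).astype(np.uint8);n,l,s,c=cv2.connectedComponentsWithStats(m)
    k=l[8*w,8*w] if l[8*w,8*w] else 1+np.argmin(np.hypot(*(c[1:]-8*w-4).T))
    p=np.argwhere(l==k)[:,::-1].astype(np.int32);h=cv2.convexHull(p);q=cv2.moments(h)
    return np.array([q["m10"],q["m01"]])/q["m00"]/8-.44+[u-w,v-w],s[k][2:5]/np.array([8,8,64])
for n in("top","scene"):
    d=viewer.get_image(n);cv2.imwrite(f"pics/{n}_m.png",d["img"][:,:,::-1])
    for i,h in enumerate(H):
        w=M@h+[.576,-.2434];u=proj(d,[*w,.083])
        if n=="scene" and i==1:continue
        c,s=hull(d,u,6);W=onz(d,c,.083)[:2];print(n,i,np.round(u,1),np.round(c,1),"size",np.round(s,1),"err mm (case x,y)",np.round(1000*M.T@(W-w),1))
d0=dict(d);d0["img"]=cv2.imread("pics/scene0.png")[:,:,::-1]
for i,h in enumerate(H):
    w=M@h+[.576,-.2434];u=proj(d,[*w,.06]);c=blob(d0,u+[.3,1.5],2);W=onz(d,c,.06)[:2];print("tap scene",i,np.round(u,1),np.round(c,1),np.round(1000*M.T@(W-w),1))
E
python3 meas.py
python3 - <<'E'
import cv2,numpy as np
a=cv2.imread("pics/top_m.png")[205:280,390:455];b=cv2.imread("pics/scene_m.png")[255:330,185:265]
cv2.imwrite("pics/m1.png",cv2.resize(np.hstack([a,b]),None,fx=5.4,fy=5.4,interpolation=cv2.INTER_CUBIC))
E
```

```text
[ 0.5755 -0.2433  0.0889] [ 3.1415e+00 -1.0000e-04  2.5350e-01] F [ 0.2 -0.6 -2.9] gap 0.145 grip 78.5 t 17.15
d [ 0.0005  0.0003 -0.0009] rot [ 0.001 -0.001 -0.002]
top 0 [441.9 257.9] [443.1 257.2] size [ 13.   13.  120.2] err mm (case x,y) [ 0.8 -2.9]
top 1 [423.1 262.5] [422.1 262.9] size [ 6.   6.5 30.6] err mm (case x,y) [-0.3  2.2]
top 2 [422.  218.4] [421.  218.8] size [ 6.1  6.8 33. ] err mm (case x,y) [-0.4  2.2]
scene 0 [204.4 282. ] [205.2 282.1] size [ 6.4  5.  25.3] err mm (case x,y) [1.7 0.9]
scene 2 [242.5 294.4] [243.3 294.6] size [ 6.8  5.4 27.9] err mm (case x,y) [1.9 0.4]
tap scene 0 [206.1 289.5] [206.5 290.7] [ 3.4 -2.1]
tap scene 1 [219.6 278.5] [220.6 280.3] [ 6.  -2.9]
tap scene 2 [243.7 301.9] [243.7 302.6] [ 1.6 -1.6]
```

View pics/m1.png

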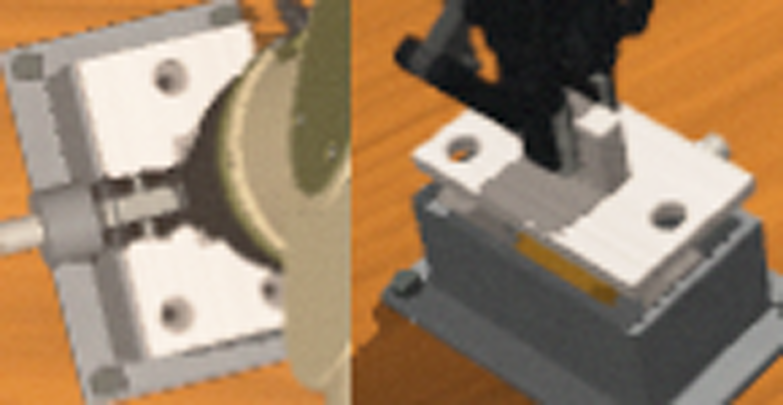

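The top view shows the cover's holes at (421.0,218.8) and (422.1,262.9), each with a dark tap spot lying off-centre. The scene view shows hole0 at (205.2,282.1) and hole2 at (243.3,294.6). Both views say the cover sits about 2 mm too far along the case's +y, so I'll refine the tap centres from the first pictures.

Run:
```python
from h import *;from bench import viewer
M=R.from_euler("z",.2537).as_matrix()[:2,:2]
for n,pts in (("top",[(439.2,258),(420.8,262.8),(420.2,220)]),("scene",[(206.5,290),(219.7,280),(243.8,303)])):
    d=viewer.get_image(n);g=cv2.cvtColor(cv2.imread(f"pics/{n}0.png"),cv2.COLOR_BGR2GRAY)
    for i,p in enumerate(pts):
        q=np.array(p)
        for _ in range(6):
            G=cv2.getRectSubPix(g,(7,7),tuple(map(float,q))).astype(float);yy,xx=np.mgrid[-3:4,-3:4];K=np.hypot(xx,yy)<2.6
            hi=np.percentile(G[K],85);m=np.clip(hi-8-G,0,None)*K;s=np.array([(m*xx).sum(),(m*yy).sum()])/m.sum();q=q+.7*s
        w=M@H[i]+[.576,-.2434];print(n,i,np.round(q,2),np.round(1000*M.T@(onz(d,q,.06)[:2]-w),1))
        if n=="scene":print(G.astype(int).tolist())
```

```text
top 0 [439.13 258.27] [-0.  -0.2]
top 1 [420.63 262.68] [ 0.2 -0. ]
top 2 [419.67 219.78] [-0.3 -0.1]
scene 0 [206.16 289.96] [ 1.2 -0.9]
[[129, 124, 192, 223, 202, 150, 84], [148, 206, 229, 232, 229, 223, 203], [225, 221, 199, 171, 182, 215, 229], [228, 213, 164, 121, 165, 218, 228], [231, 221, 186, 157, 203, 227, 207], [220, 229, 227, 227, 229, 207, 150], [144, 190, 228, 221, 187, 131, 104]]
scene 1 [219.57 278.97] [ 1.  -1.2]
[[131, 146, 191, 218, 210, 170, 132], [169, 212, 227, 229, 228, 225, 201], [214, 224, 204, 179, 193, 221, 229], [227, 211, 163, 130, 164, 211, 227], [225, 220, 195, 197, 219, 221, 191], [194, 220, 226, 228, 218, 180, 136], [137, 172, 207, 213, 177, 130, 108]]
scene 2 [243.63 302.57] [ 1.3 -1.5]
[[170, 208, 224, 227, 212, 176, 137], [198, 224, 227, 222, 223, 221, 207], [219, 218, 196, 178, 193, 218, 228], [229, 211, 167, 136, 166, 210, 228], [230, 221, 192, 177, 198, 221, 213], [200, 220, 221, 223, 229, 216, 176], [147, 178, 210, 222, 203, 170, 147]]
```

Within each camera the taps are consistent. The hole-minus-tap offset is (-0.35,+2.2) mm in the top view and (+0.6,+1.9) mm in the scene view, so I'll shift 2 mm along tool +y.

```bash
python3 -m crank '[{"xyz":[-0.0001,0.0027,-0.0006],"angular":[0,0,0]},{"xyz":[0,0,0],"angular":[0,0,0]},{"xyz":[0,0,0],"angular":[0,0,0]},{"xyz":[0,0,0],"angular":[0,0,0]},{"xyz":[0,0,0],"angular":[0,0,0]},{"xyz":[0,0,0],"angular":[0,0,0]},{"xyz":[0,0,0],"angular":[0,0,0]},{"xyz":[0,0,0],"angular":[0,0,0]}]' >/dev/null;python3 go.py 0.5755 -0.2433 0.0894 0.2537;python3 meas.py | grep -v tap
python3 - <<'E'
import cv2,numpy as np
a=cv2.imread("pics/top_m.png")[205:280,390:455];b=cv2.imread("pics/scene_m.png")[255:330,185:265]
cv2.imwrite("pics/m2.png",cv2.resize(np.hstack([a,b]),None,fx=5.4,fy=5.4,interpolation=cv2.INTER_CUBIC))
E
```

```text
[ 0.576  -0.2452  0.0893] [ 3.1415 -0.      0.2536] F [-0.1  0.1 -2.2] gap 0.15 grip 78.5 t 18.15
d [ 0.0001 -0.0026 -0.0002] rot [ 0.001 -0.    -0.001]
top 0 [441.9 257.9] [443.4 257.1] size [ 13.   13.  104.9] err mm (case x,y) [ 1.  -3.6]
top 1 [423.1 262.5] [423.  262.6] size [ 6.9  6.6 34.9] err mm (case x,y) [-0.3  0.2]
top 2 [422.  218.4] [422.  218.7] size [ 7.   6.8 34.6] err mm (case x,y) [-0.5  0.1]
scene 0 [204.4 282. ] [204.6 282.5] size [ 6.5  5.2 24.7] err mm (case x,y) [ 1.5 -0.8]
scene 2 [242.5 294.4] [242.6 295. ] size [ 6.4  5.2 27.2] err mm (case x,y) [ 1.4 -1.3]
```

View pics/m2.png

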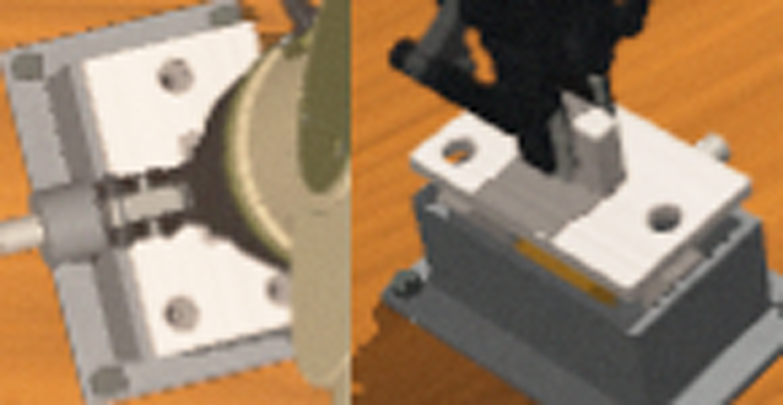

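Both views now show the holes over the taps within about 0.5 mm (holes at (422.0,218.7) and (423.0,262.6) in the top view). The cover is level, about 15 mm above the rim, and clear of the case. Handing in.

```bash
python3 -c "
from bench import r
print(r.finish_job())"
```

```text
the job is handed in; nothing more can be done
None
```

The cover was pressed in the caliper with the sprung jaw clearly pushed back, then lifted by its rib; I handed in at about 18 s, still holding it level about 15 mm above the gear case, its holes within about 0.5 mm of the taps (hole0 only seen in the scene view).

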